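Take the vacuum filter set apart for drying

TASK

The filtration is done: take the filter set down from the top, one part after another, and put each part away to dry, right way up as it is now: first the lid into the white dish, then the funnel over the drying peg with its flange down on the disc, then the filter base into the hole of the steel stand until it rests on the plate, and last the empty flask upright into the round light grey tray. Set every part down gently, do not drop it, and leave the wash bottle and the beaker where they are.

Things in the scene. Friction and masses are not known exactly. Their poses are not given: they have to be found in the camera images.
- flask: Clear glass vacuum flask, conical, loose, 0.3 kg; carries filter_base, funnel and lid (upward) at the start. Foot 84 mm across, straight neck 40 mm across from 68 to 100 mm up, rim at 100 mm (bore 32 mm). Origin: centre of underside, z up. Glass side arm (9 mm thick) along +x at 66 mm height, end 58 mm from the axis. Grip across the neck, beside the arm, once filter_base is off.
- filter_base: Steel filter base, loose, 0.16 kg. Flange 58 mm across at z = 9 to 20 mm (grip across it), hub 46 mm across at z = 0 to 7. Origin: centre of the hub's underside, which rests on the flask rim, z up. Below it a black tapered stopper (29 to 20 mm across, 22 mm long) and a 10 mm stem to z = -34; lifts straight out of the neck. On top a disc 29 mm across, 3 mm high, inside the funnel's foot.
- funnel: Steel funnel, loose, 0.12 kg: straight tube open at both ends, 40 mm outside, 34 mm inside, 60 mm high, with a flange 50 mm across and 5 mm thick at its lower end. Origin: centre of the flange's underside, z up. Stands loose on the filter base. Grip across the tube.
- lid: Steel lid, loose, 0.06 kg: disc 44 mm across, 5 mm thick, with a black knob in the middle (17 mm across, z = 9 to 25 mm; grip it) and a plug underneath (28 mm across, 4 mm deep). Origin: centre of the disc's underside, z up; the plug reaches 4 mm below it. Lies loose on the funnel's upper end.
- drying_peg: Drying peg, fixed: white plastic disc 84 mm across, 8 mm high, with an upright peg 12 mm thick in its middle, rounded tip 52 mm above the bench. Origin: centre of the underside, z up. Place of the funnel, which goes down over the peg until its flange rests on the disc (funnel origin 8 mm above this origin).
- hole_stand: Stand, fixed: square steel plate 80 x 80 mm on four legs, upper face 50 mm above the bench (low screw heads at its corners), one round hole 35 mm across in the middle, free below. Origin: on the bench under the hole's centre, z up, x and y along the sides. Place of the filter base: stopper in the hole, hub resting on the plate (filter_base origin 50 mm above this origin).
- dish: Shallow round white porcelain dish, fixed, 94 mm across at the rim, 12 mm high, flat floor about 74 mm across and 2 mm above the bench. Origin: centre of the underside, z up. Place of the lid (lying on its plug, lid origin 6 mm above this origin).
- tray: Round light grey plastic tray, fixed, 132 mm across at the rim, rim 14 mm high, flat floor about 120 mm across and 3 mm above the bench. Origin: centre of the underside, z up. Place of the flask.
- wash_bottle: Bystander, loose: white squeeze wash bottle with red cap and bent spout, 63 x 90 mm, 195 mm high, upright behind the work on the left. Origin: centre of the underside.
- beaker: Bystander, loose: small glass beaker with a pink tint inside, 54 mm across, 70 mm high, upright behind the work on the right. Origin: centre of the underside.
There are look-alikes about, which are no part of the job. What is shaped like the lid but orange or yellow is not meant.

How it is judged:
On the way, in this order (a step that is already met when the one before it is completed fails the run):
1. the lid lies in the dish, knob up (horizontal distance between lid and dish below 0.024 m and z of lid in the frame of dish between 0.003 and 0.0095 m and angle between lid's own z axis and vertical below 0.08 rad), for 0.2 s.
2. the funnel stands over the peg, flange down on the disc (horizontal distance between funnel and drying_peg below 0.017 m and z of funnel in the frame of drying_peg between 0.005 and 0.0115 m and angle between funnel's own z axis and vertical below 0.06 rad), for 0.2 s.
3. the filter base sits in the hole of the stand (horizontal distance between filter_base and hole_stand below 0.008 m and z of filter_base in the frame of hole_stand between 0.047 and 0.0535 m and angle between filter_base's own z axis and vertical below 0.06 rad), for 0.2 s.
4. the flask stands in the tray (horizontal distance between flask and tray below 0.024 m and z of flask in the frame of tray between 0 and 0.0065 m and angle between flask's own z axis and vertical below 0.06 rad), for 0.2 s.
At the end, for the whole second after the job is handed in: All released, upright and at rest: lid on the dish floor (centres within 24 mm), funnel over the peg, flange on the disc (17 mm), filter base in the hole, hub on the plate (8 mm), flask on the tray floor (24 mm); none over 3.5 mm above its seat or tilted over 3.5 degrees (lid 4.5) (all of step 1 and all of step 2 and all of step 3 and all of step 4 and linear speed of each of lid, funnel, filter_base, flask below 0.03 m/s and angular speed of each of lid, funnel, filter_base, flask below 0.4 rad/s); the robot touches nothing.
It fails at once if a part is dropped (comes within 2 cm of its resting height faster than 0.7 m/s, as after a fall of 3 cm or more) ((linear speed of flask above 0.7 m/s and height (world z) of flask below 0.023 m) or (linear speed of filter_base above 0.7 m/s and height (world z) of filter_base below 0.07 m) or (linear speed of funnel above 0.7 m/s and height (world z) of funnel below 0.028 m) or (linear speed of lid above 0.7 m/s and height (world z) of lid below 0.026 m)).
It fails at once if the wash bottle or the beaker is pushed more than 25 mm away or tipped (distance of any of wash_bottle, beaker from where it was at the start of the episode above 0.025 m or angle between any of wash_bottle, beaker's own z axis and vertical above 0.35 rad).
It also fails if it takes over 144 s, if anything falls off the work surface, if the arm or the gripper's body presses on something with over 40 N, if the wrist force passes 120 N, or if a joint passes its speed limit or range.

ROBOT

A 6-joint arm with a two-finger parallel gripper is mounted at the origin on a cart in front of the work surface, level with it; the furniture and walls round the work are solid. World frame = base frame: x ahead of the robot, y to its left, z up, the work surface at z = 0. Lengths are in m, angles in rad, forces in N, time in s.
With the tool pointing down it reaches from about 0.375 to 0.975 m from the base axis. Payload 3.8 kg.
Tool frame: the origin (TCP) lies at the very end of the fingers, on their centre line; the grasp point (between the pads) lies 19 mm behind it; z points along the fingers, y is the line along which they close (so a half turn about z gives the same grasp; the last joint's range is limited). The gripper opens to 85 mm and grips with 20 to 120 N. Pads are 22 mm wide; open, the fingers measure 114 mm over their backs; the gripper's body (76 mm by 85 mm) begins 54 mm behind the grasp point. The pads swing forward as they close: fully open they stand 13 mm farther back than shut.
Start: joints at [-1.223, 0.264, 1.604, -0, 1.274, -0.037], TCP at [0.253, -0.626, 0.231] pointing down, gripper open.
Joint ranges: [-2.63, 2.63], [-0.94, 2.18], [0.31, 2.57], [-1.31, 4.45], [0, 2.66], [-2.55, 2.55]. Speed limits (rad/s): [2.57, 2.57, 3.14, 3.14, 3.14, 3.14].

INTERFACE

Orientations are given as a rotation vector (axis times angle).
In Python, from workcell import monitor, viewer, job gives the robot as it stands. The module is installed in compiled form; this text tells all that it offers.
- The arm moves only by the tool step_arm, never from a script. Its argument "series" is one flat list of numbers, 4 for each row, row after row: the shift along the tool's x, y, z in m, then the turn about the tool's z in rad. A call has 1 to 8 rows; each row is the pose to reach, as a shift and turn from the pose commanded when the call began, along the tool's axes at that moment; what a row does not reach only later rows make up. A row lasts 1/8 s, in which the tool goes at most 62.5 mm and 10.7 degrees, less where a joint would pass 70% of its speed; a pose out of reach is approached as far as the arm can. A call with a gripper value outside its range is refused whole. "gripper" is the opening, from 0 (shut) to 1 (fully open), set as the call begins (left out, the last holds). The fingers move at their own pace and stop on an object; "newtons" is the grip in N (left out, the last holds). Time passes only in rows, so rows that repeat a pose let the fingers close. It gives the time, the measured TCP pose, the force, the opening and the grip force at its end, in the units of the state.
- monitor.read_state(): the state, without advancing time (a new reading comes with each control period).
- viewer.read_camera(name): name is "side" or "top" or "wrist"; returns a dict with "image" (420x560x3 uint8, red, green, blue), "intrinsics" (3x3 intrinsics, pixels), "T" (4x4, takes a point from camera to world coordinates); the wrist camera has in their place "hand_eye" (4x4, takes a point from camera to tool coordinates, whose origin is the TCP and whose axes are the flange's). Camera axes: x right, y up, looking along -z (the intrinsics and any distortion apply to the point x, -y, -z); pixel columns grow to the right and rows downward; lengths in m; the calibration is good to about 2 mm. A picture is of the moment at which its call begins: read the wrist's pose just before it. There is no depth.
- job.finish_job(): hands the job in; it is judged then, once.
Trained networks look in a picture, given as the dict that the camera call returned (one of the last four; its "shot" number tells which), for a name from the list of things; names that differ only in an ending like _2 or _b are one class to them, and where a whole thing is asked for, a point or a joint stands for the part that bears it (a point fixed in the world has none). Each returns a list of dicts, best first, with "score" (0 to 1); they miss things now and then, are a little off and sometimes report something else, mostly with a low value. They report only what shows in the picture. A call takes as long as a camera call. They do not tell look-alikes from the thing itself.
- viewer.boxes_of(picture, label): "extent" ([centre column, centre row, width, height] in pixels, round what is visible of it).
- viewer.spot_point(picture, label): "point" ([column, row] in pixels: a listed point, or the origin of a listed thing).
The state is a dict: "time": time; "q": joint angles; "joint_vel": joint speeds; "joint_torque": joint torques, N m; "tool_pos": TCP position; "tcp_rot": TCP orientation; "wrist_force": force on the tool from outside, world axes, zero at the start; "torque": the same for the moment, N m; "width": opening from 0.0 (shut) to 1.0 (fully open); "grip_force": force on a finger pad.
Only numpy, scipy, OpenCV 4.12 (cv2) and the standard library are available. Lean on these libraries where they do the work, as an engineer would, in place of code of your own. Each camera call takes 0.05 s, during which the arm holds its last target. There are 200 camera calls.

## Working session

There is one attempt and no reset: what is moved stays moved. The work goes in short steps, Python scripts to look and compute and a tool call to move; the robot and the scene stay as the last step left them, time stands still between calls to the robot, and variables do not carry over. Pictures are saved under pics/ and viewed, at most 14 in all, crops included, and the job is handed in when it is done.

Besides the shell and the picture viewer there is one more tool, called after "Call:" in YAML: its name, and indented under it one key for each argument. step_arm: Moves the arm, as the interface text tells. Its arguments: {"type":"object","properties":{"series":{"type":"array"},"gripper":{"type":"number"},"newtons":{"type":"number"}},"required":["series"]}

```bash
mkdir -p pics; cat > h.py <<'E'
import numpy as np, cv2
from workcell import monitor, viewer, job
from scipy.spatial.transform import Rotation as R
def ray(p,uv,T=None):
    K=np.array(p["intrinsics"]);T=np.array(p["T"]) if T is None else T
    d=np.linalg.inv(K)@[uv[0],uv[1],1]; d=np.array([d[0],-d[1],-d[2]])
    return T[:3,3],T[:3,:3]@d
def atz(p,uv,z,T=None):
    o,d=ray(p,uv,T); return o+d*(z-o[2])/d[2]
def proj(p,X,T=None):
    K=np.array(p["intrinsics"]);T=np.array(p["T"]) if T is None else T
    c=T[:3,:3].T@(np.array(X)-T[:3,3]); u=K@[c[0],-c[1],-c[2]]; return u[:2]/u[2]
def tri(rs):
    A=0;b=0
    for o,d in rs:
        d=d/np.linalg.norm(d);P=np.eye(3)-np.outer(d,d);A=A+P;b=b+P@o
    return np.linalg.solve(A,b)
def tool():
    s=monitor.read_state();T=np.eye(4);T[:3,:3]=R.from_rotvec(s["tcp_rot"]).as_matrix();T[:3,3]=s["tool_pos"];return T
def save(p,n): cv2.imwrite("pics/"+n,np.array(p["image"])[:,:,::-1])
E
python3 - <<'E'
from h import *
np.set_printoptions(precision=3,suppress=True)
s=monitor.read_state();print(s)
for c in("top","side"):
    p=viewer.read_camera(c);save(p,c+"0.png");print(c,[k for k in p],p["T"],p["intrinsics"])
    for l in "flask filter_base funnel lid drying_peg hole_stand dish tray wash_bottle beaker".split():
        print(l,[(np.round(d["point"]),round(d["score"],2)) for d in viewer.spot_point(p,l)][:4])
E
```

```text
{'time': 0.0, 'q': array([-1.223,  0.265,  1.605,  0.   ,  1.274, -0.037]), 'joint_vel': array([-0.   , -0.002, -0.   ,  0.001,  0.   , -0.   ]), 'joint_torque': array([ -0.002, -51.512, -36.731,  -0.   ,   0.013,   0.   ]), 'tool_pos': array([ 0.253, -0.625,  0.23 ]), 'tcp_rot': array([-3.081, -0.6  ,  0.001]), 'wrist_force': array([ 0.399, -0.443,  0.219]), 'torque': array([-0.035,  0.065,  0.029]), 'grip_force': 0.0, 'width': 0.9998734109529978}
top ['image', 'intrinsics', 'T', 'shot'] [[-0.006  0.994 -0.108  0.427]
 [-1.    -0.008 -0.018  0.021]
 [-0.019  0.108  0.994  1.305]
 [ 0.     0.     0.     1.   ]] [[432.02    0.    279.84 ]
 [  0.    432.02  210.832]
 [  0.      0.      1.   ]]
flask [(array([182., 262.]), 0.74)]
filter_base [(array([178., 261.]), 0.66)]
funnel [(array([174., 258.]), 0.49)]
lid [(array([167., 258.]), 0.76), (array([184., 226.]), 0.66), (array([161., 217.]), 0.65), (array([145., 254.]), 0.53)]
drying_peg [(array([362., 245.]), 0.68)]
hole_stand [(array([289., 239.]), 0.75)]
dish [(array([427., 242.]), 0.73)]
tray [(array([227., 201.]), 0.65)]
wash_bottle [(array([169., 181.]), 0.84)]
beaker [(array([394., 180.]), 0.77), (array([358., 244.]), 0.49)]
side ['image', 'intrinsics', 'T', 'shot'] [[ 0.995  0.066 -0.077  0.412]
 [-0.099  0.486 -0.868 -1.308]
 [-0.02   0.872  0.49   0.902]
 [ 0.     0.     0.     1.   ]] [[456.248   0.    282.816]
 [  0.    456.248 209.018]
 [  0.      0.      1.   ]]
flask [(array([250., 207.]), 0.9)]
filter_base [(array([248., 187.]), 0.54)]
funnel [(array([249., 177.]), 0.53)]
lid [(array([249., 183.]), 0.71), (array([248., 224.]), 0.59), (array([253., 196.]), 0.57), (array([250., 166.]), 0.46)]
drying_peg [(array([339., 305.]), 0.72), (array([264., 291.]), 0.7)]
hole_stand [(array([248., 205.]), 0.53)]
dish [(array([278., 333.]), 0.66)]
tray [(array([300., 220.]), 0.61), (array([252., 185.]), 0.48)]
wash_bottle [(array([304., 194.]), 0.77)]
beaker []
```

```bash
python3 - <<'E'
import cv2,numpy as np
a=cv2.imread("pics/top0.png")[150:310,120:480];b=cv2.imread("pics/side0.png")[130:390,200:400]
cv2.imwrite("pics/topc.png",cv2.resize(a,None,fx=2.2,fy=2.2,interpolation=cv2.INTER_CUBIC))
cv2.imwrite("pics/sidec.png",cv2.resize(b,None,fx=2.3,fy=2.3,interpolation=cv2.INTER_CUBIC))
E
```

```text
(no output)
```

View pics/topc.png

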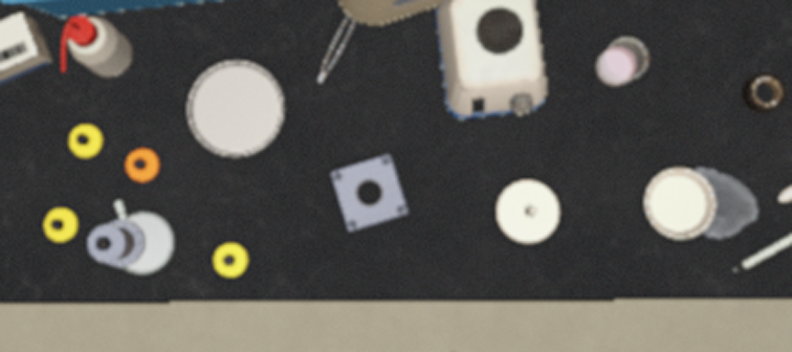

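View pics/sidec.png

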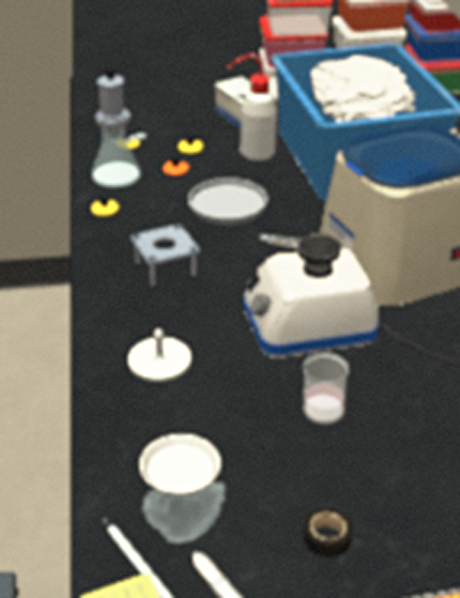

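Lid candidates in the top view: the steel one on the funnel at (167,260), yellow ones at (159,214), (147,252) and (225,268), and an orange one at (185,225). The steel one on the stack matches the description. The dish is at (429,242), peg (360,246), stand (288,237) and tray (227,199). The flask's side arm points roughly +x, leaning a little left.

```bash
python3 - <<'E'
from h import *
np.set_printoptions(precision=4,suppress=True)
t=viewer.read_camera("top");s=viewer.read_camera("side")
def blob(p,c,lo,hi,r=30,sat=60):
    im=np.array(p["image"]);hsv=cv2.cvtColor(im,cv2.COLOR_RGB2HSV)
    m=cv2.inRange(hsv,(0,0,lo),(180,sat,hi))
    n,L,st,ce=cv2.connectedComponentsWithStats(m)
    i=L[int(c[1]),int(c[0])]
    cs,_=cv2.findContours((L==i).astype(np.uint8),cv2.RETR_EXTERNAL,cv2.CHAIN_APPROX_NONE)
    c=max(cs,key=cv2.contourArea); e=cv2.fitEllipse(c)
    return np.array(e[0]),e[1],st[i]
for n,cT,cS,z,lo in (("dish",(427,242),(278,331),.012,190),("peg",(352,246),(265,288),.008,190),("tray",(227,201),(300,217),.014,140),("stand",(280,237),(262,236),.05,120)):
    for p,c in((t,cT),(s,cS)):
        e=blob(p,c,lo,255);print(n,e,atz(p,e[0],z))
# stack points
print("lid knob top", atz(t,(167,260.5),.21), atz(s,(249.5,165),.2))
for uvT,uvS in (((167,260.5),(249,164)),):
    print(tri([ray(t,uvT),ray(s,uvS)]))
print("foot",atz(t,(184.5,260),0),atz(s,(250.5,206),0))
for l in("flask","funnel","filter_base","hole_stand","drying_peg","dish","tray"):
    for p in(t,s): print(l,[(np.round(d["extent"],1),round(d["score"],2)) for d in viewer.boxes_of(p,l)][:2])
a=np.array(t["image"])[230:285,135:215];b=np.array(s["image"])[155:220,225:290]
a=cv2.resize(a,(640,440),interpolation=cv2.INTER_CUBIC)[:,:,::-1];cv2.imwrite("pics/cl.png",a)
E
```

```text
dish (array([428.7847, 241.5902]), (29.527467727661133, 30.960416793823242), array([413, 227,  32,  31, 754], dtype=int32)) [ 0.4724 -0.3975  0.012 ]
dish (array([277.8704, 331.2239]), (25.004501342773438, 33.986663818359375), array([261, 319,  35,  26, 709], dtype=int32)) [ 0.4715 -0.3982  0.012 ]
peg (array([359.5086, 245.6601]), (26.84231948852539, 27.43071937561035), array([346, 232,  28,  28, 610], dtype=int32)) [ 0.4617 -0.1928  0.008 ]
peg (array([268.8318, 285.0672]), (18.419967651367188, 25.695396423339844), array([256, 273,  27,  22, 375], dtype=int32)) [ 0.4618 -0.1946  0.008 ]
tray (array([226.6726, 198.9549]), (42.36515426635742, 42.89268493652344), array([ 205,  178,   44,   43, 1488], dtype=int32)) [0.6047 0.2049 0.014 ]
tray (array([299.1332, 216.5297]), (15.728462219238281, 32.66252899169922), array([282, 208,  34,  17, 435], dtype=int32)) [0.6077 0.1985 0.014 ]
stand (array([287.3293, 237.2883]), (32.0323371887207, 32.211387634277344), array([271, 221,  34,  34, 702], dtype=int32)) [0.486  0.0224 0.05  ]
stand (array([271.1131, 235.4644]), (14.269359588623047, 27.19
[... 275 characters left out ...]
(array([249.2, 199.9,  22.5,  25.9]), 0.86)]
funnel [(array([178.9, 260.3,   6.9,  17.8]), 0.46)]
funnel [(array([251.2, 173.8,  10.5,  15.5]), 0.74)]
filter_base []
filter_base [(array([248.9, 186.9,  14.2,   3.7]), 0.48)]
hole_stand [(array([287.6, 235.9,  33.3,  33.9]), 0.93)]
hole_stand [(array([271.4, 241.6,  25.6,  32.5]), 0.76)]
drying_peg [(array([360.5, 245.9,  24.3,  28.8]), 0.84)]
drying_peg [(array([266.9, 287.7,  29.1,  18.6]), 0.63), (array([297.1, 216.7,  32.9,  18. ]), 0.21)]
dish [(array([430. , 243.4,  29.2,  30.9]), 0.92)]
dish [(array([279.1, 334.2,  38.9,  24.8]), 0.86)]
tray [(array([225.7, 200.1,  41.6,  38.3]), 0.62)]
tray [(array([298.9, 218.4,  34.4,  18.9]), 0.82)]
```

View pics/cl.png

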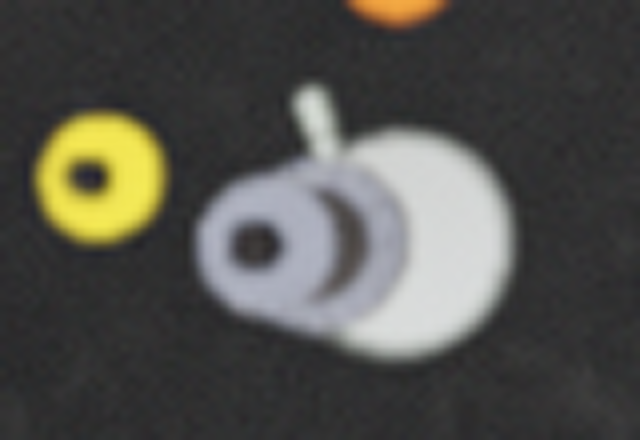

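The close crop confirms it: a steel disc with a black knob at (167,260.6), standing on the stack at about (0.424, 0.333). The look-alikes are orange or yellow and lie on the bench. Next I move toward the dish, passing over the bench at a safe height.

Call:
step_arm:
  series: [0.036,-0.016,-0.0125,0,0.072,-0.032,-0.025,0,0.108,-0.048,-0.0375,0,0.144,-0.064,-0.05,0,0.18,-0.08,-0.0625,0,0.216,-0.096,-0.075,0,0.252,-0.112,-0.0875,0,0.288,-0.128,-0.1,0]
  gripper: 0.5
  newtons: 40

```text
time: 2.9
tool_pos: [0.473, -0.3979, 0.3318]
tcp_rot: [3.083, 0.601, 0.0]
wrist_force: [0.4, 0.1, 0.1]
width: 0.499
grip_force: 0.0
```

```bash
cat >> h.py <<'E'
def plan(x,y,z=None):
    T=tool();d=np.array([x,y,T[2,3] if z is None else z])-T[:3,3];v=T[:3,:3].T@d
    print("shift",np.round(v,4),"dist",round(np.linalg.norm(v),3),"at",np.round(T[:3,3],4))
def wrist():
    T=tool();p=viewer.read_camera("wrist");W=T@np.array(p["hand_eye"]);return p,W
E
python3 - <<'E'
from h import *
np.set_printoptions(precision=4,suppress=True)
p,W=wrist();save(p,"w1.png");print(p["hand_eye"],p["intrinsics"],tool())
for l in("dish","drying_peg"):
    print(l,[(np.round(d["point"]),round(d["score"],2),atz(p,d["point"],0,W)) for d in viewer.spot_point(p,l)][:2])
plan(.425,.15,.33);plan(.424,.333,.33)
E
```

```text
[[-0.0001  0.9474  0.32    0.0838]
 [ 1.      0.0001  0.0002 -0.0003]
 [ 0.0001  0.32   -0.9474 -0.1433]
 [ 0.      0.      0.      1.    ]] [[315.2893   0.     282.4261]
 [  0.     315.2893 211.358 ]
 [  0.       0.       1.    ]] [[ 0.9258  0.3779  0.0056  0.4769]
 [ 0.3779 -0.9258  0.001  -0.3948]
 [ 0.0055  0.0012 -1.      0.3341]
 [ 0.      0.      0.      1.    ]]
dish [(array([284., 165.]), 0.75, array([ 0.4719, -0.4003,  0.    ]))]
drying_peg [(array([147., 116.]), 0.62, array([ 0.4625, -0.1908,  0.    ]))]
shift [ 0.1621 -0.5256  0.0016] dist 0.55 at [ 0.4737 -0.3979  0.3325]
shift [ 0.2304 -0.6954  0.0013] dist 0.733 at [ 0.4737 -0.3979  0.3325]
```

Call:
step_arm:
  series: [0.018,-0.05,0,0,0.036,-0.1,0,0,0.055,-0.15,0,0,0.073,-0.2,0,0,0.092,-0.25,0,0,0.11,-0.3,0,0,0.12,-0.348,0,0,0.12,-0.348,0,0]

```text
time: 4.05
tool_pos: [0.452, -0.0297, 0.331]
tcp_rot: [-3.082, -0.606, 0.001]
wrist_force: [0.1, -1.0, -0.3]
width: 0.5
grip_force: 0.0
```

```bash
python3 - <<'E'
from h import *
np.set_printoptions(precision=4,suppress=True)
p,W=wrist();save(p,"w2.png");print(tool()[:3,3],monitor.read_state()["joint_vel"])
for l in("hole_stand","drying_peg","tray"):
    print(l,[(np.round(d["point"]),round(d["score"],2),atz(p,d["point"],0,W)) for d in viewer.spot_point(p,l)][:2])
print(proj(p,(.486,.022,.05),W),proj(p,(.462,-.193,.008),W))
plan(.424,.333,.33)
E
```

```text
[ 0.4524 -0.0311  0.331 ] [-0.0404  0.0148 -0.0136 -0.01   -0.0075 -0.0034]
hole_stand [(array([260., 126.]), 0.86, array([0.4904, 0.022 , 0.    ]))]
drying_peg [(array([380., 199.]), 0.64, array([ 0.4574, -0.1925,  0.    ])), (array([526., 104.]), 0.47, array([ 0.6614, -0.3189,  0.    ]))]
tray []
[256.0681 131.2379] [383.4271 198.3208]
shift [ 0.11   -0.3499  0.0008] dist 0.367 at [ 0.4529 -0.0327  0.331 ]
```

View pics/w2.png

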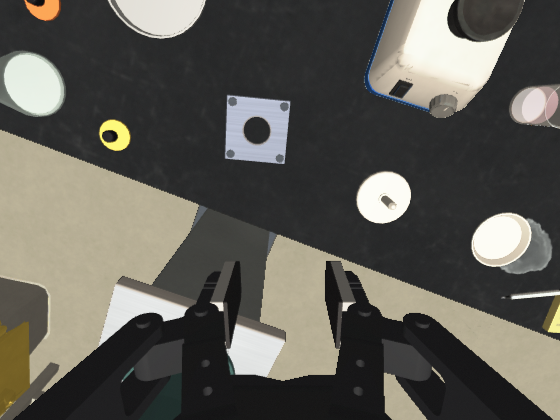

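The wrist picture shows the stand's hole at (257,130) against a predicted (256,131), the peg disc at (384,197), and the flask foot at the left. The top-view calibration holds, so I go on to the stack.

Call:
step_arm:
  series: [0.016,-0.05,0,0,0.032,-0.1,0,0,0.048,-0.15,0,0,0.064,-0.2,0,0,0.08,-0.25,0,0,0.096,-0.3,0,0,0.11,-0.35,0,0,0.11,-0.35,0,0]

```text
time: 5.25
tool_pos: [0.4239, 0.336, 0.3304]
tcp_rot: [3.083, 0.604, -0.002]
wrist_force: [-0.1, -0.6, -0.3]
width: 0.502
grip_force: 0.0
```

```bash
python3 - <<'E'
from h import *
np.set_printoptions(precision=4,suppress=True)
p,W=wrist();save(p,"w3.png");print(tool()[:3,3],monitor.read_state()["joint_vel"])
for l in("lid","flask"):
    print(l,[(np.round(d["point"]),round(d["score"],2),atz(p,d["point"],.18,W)) for d in viewer.spot_point(p,l)][:4])
print(proj(p,(.424,.333,.205),W))
E
```

```text
[0.4242 0.3343 0.3305] [-0.0335 -0.0237  0.0171 -0.0102  0.0089 -0.0059]
lid [(array([348., 204.]), 0.87, array([0.4405, 0.274 , 0.18  ])), (array([312.,  93.]), 0.81, array([0.5201, 0.3474, 0.18  ])), (array([270.,  46.]), 0.7, array([0.5402, 0.395 , 0.18  ])), (array([221., 121.]), 0.69, array([0.4676, 0.4134, 0.18  ]))]
flask [(array([281., 166.]), 0.9, array([0.4501, 0.3483, 0.18  ]))]
[286.0179 205.0198]
```

View pics/w3.png

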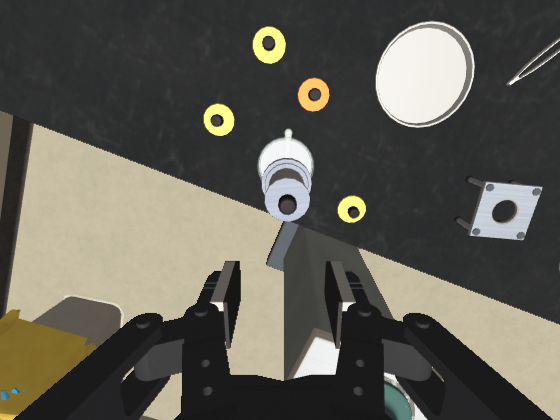

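The steel knob is at (288,206), the flask arm points straight along tool x at (288,132), and the yellow and orange look-alikes lie around on the bench. The heading suits every grasp. I descend onto the knob.

Call:
step_arm:
  series: [0,0.001,0.03,0,-0.001,0.002,0.06,0,-0.001,0.002,0.09,0,-0.001,0.002,0.115,0,-0.001,0.002,0.13,0,-0.001,0.002,0.138,0,-0.001,0.002,0.138,0,-0.001,0.002,0.138,0]

```text
time: 6.4
tool_pos: [0.424, 0.3325, 0.1945]
tcp_rot: [-3.083, -0.6, -0.003]
wrist_force: [0.2, 0.4, 1.3]
width: 0.5
grip_force: 0.0
```

```bash
python3 - <<'E'
from h import *
p,W=wrist();save(p,"w4.png");plan(.4236,.331,.187)
print(proj(p,(.4236,.331,.205),W))
E
```

```text
shift [-0.0009  0.0014  0.0075] dist 0.008 at [0.4239 0.3326 0.1945]
[285.78212154 289.37719679]
```

View pics/w4.png

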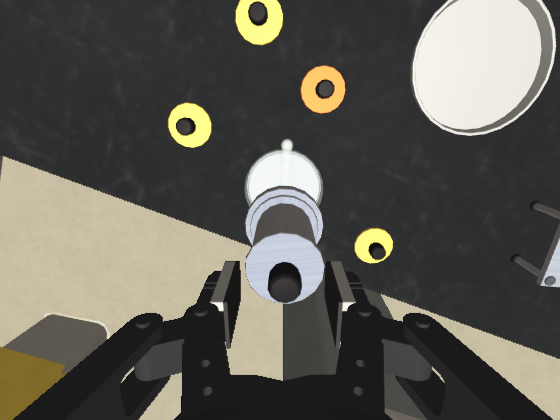

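The knob sits centred between the fingers at column 285. I lower 7 mm and close.

Call:
step_arm:
  series: [0,0.001,0.004,0,0,0.001,0.0075,0,0,0.001,0.0075,0]

```text
time: 6.82
tool_pos: [0.4233, 0.3311, 0.1852]
tcp_rot: [3.083, 0.601, -0.001]
wrist_force: [-0.5, 1.2, -0.4]
width: 0.499
grip_force: 0.0
```

Call:
step_arm:
  series: [0,0,0,0,0,0,0,0,0,0,0,0,0,0,0,0,0,0,0,0,0,0,0,0]
  gripper: 0
  newtons: 30

```text
time: 7.58
tool_pos: [0.4237, 0.3313, 0.1859]
tcp_rot: [-3.083, -0.601, -0.0]
wrist_force: [0.6, 0.4, 0.7]
width: 0.182
grip_force: 29.3
```

Call:
step_arm:
  series: [0,0,-0.01,0,0,0,-0.03,0,0,0,-0.06,0,0,0,-0.09,0,0,0,-0.09,0]

```text
time: 8.2
tool_pos: [0.4252, 0.3323, 0.2795]
tcp_rot: [-3.081, -0.6, -0.009]
wrist_force: [0.3, 0.7, -0.8]
width: 0.179
grip_force: 29.3
```

```bash
python3 - <<'E'
from h import *
plan(.449,-.02,.28);plan(.472,-.399,.12)
E
```

```text
shift [-0.1102  0.3355 -0.0017] dist 0.353 at [0.4252 0.3323 0.2795]
shift [-0.2322  0.6956  0.157 ] dist 0.75 at [0.4252 0.3323 0.2795]
```

Call:
step_arm:
  series: [-0.008,0.025,0,0,-0.024,0.07,0,0,-0.04,0.12,0,0,-0.056,0.17,0,0,-0.073,0.22,0,0,-0.09,0.27,0,0,-0.105,0.315,0,0,-0.116,0.348,0,0]

```text
time: 9.2
tool_pos: [0.4458, -0.0367, 0.2745]
tcp_rot: [-3.084, -0.599, 0.003]
wrist_force: [1.3, 0.6, -1.1]
width: 0.178
grip_force: 29.4
```

Call:
step_arm:
  series: [-0.016,0.05,0.01,0,-0.032,0.1,0.02,0,-0.05,0.15,0.04,0,-0.066,0.2,0.06,0,-0.082,0.25,0.08,0,-0.1,0.3,0.1,0,-0.11,0.33,0.12,0,-0.116,0.348,0.13,0]

```text
time: 10.2
tool_pos: [0.4683, -0.4013, 0.1428]
tcp_rot: [-3.08, -0.598, 0.004]
wrist_force: [-0.7, -0.2, 0.2]
width: 0.18
grip_force: 29.4
```

Call:
step_arm:
  series: [0,0,0.02,0,0,0,0.04,0,0,0,0.06,0,0,0,0.07,0,0,0,0.07,0,0,0,0.07,0]

```text
time: 10.95
tool_pos: [0.4705, -0.4012, 0.0766]
tcp_rot: [3.082, 0.601, 0.001]
wrist_force: [0.3, -0.5, -0.5]
width: 0.181
grip_force: 29.4
```

```bash
python3 - <<'E'
from h import *
plan(.472,-.399,.012);p,W=wrist();save(p,"w5.png")
E
```

```text
shift [ 0.0022 -0.0016  0.0646] dist 0.065 at [ 0.4705 -0.4012  0.0766]
```

View pics/w5.png

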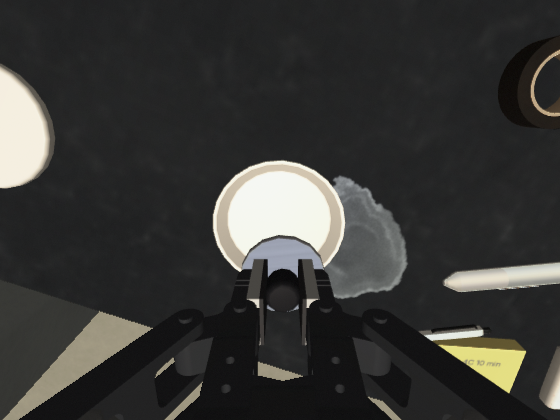

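The lid is held level by its knob at (283,290), above the dish, whose rim is centred near (280,222). I lower it in.

Call:
step_arm:
  series: [0.002,-0.001,0.02,0,0.002,-0.001,0.04,0,0.002,-0.001,0.053,0,0.002,-0.001,0.059,0,0.002,-0.001,0.062,0,0.002,-0.001,0.0645,0,0.002,-0.001,0.0645,0,0.002,-0.001,0.0645,0]

```text
time: 12.0
tool_pos: [0.4719, -0.3998, 0.012]
tcp_rot: [3.082, 0.6, 0.001]
wrist_force: [-0.0, -0.2, 0.8]
width: 0.181
grip_force: 29.5
```

Call:
step_arm:
  series: [0,0,0.0005,0,0,0,0.0005,0]

```text
time: 12.25
tool_pos: [0.4719, -0.3998, 0.0119]
tcp_rot: [3.082, 0.6, 0.001]
wrist_force: [-0.5, 0.2, 4.9]
width: 0.181
grip_force: 29.9
```

Call:
step_arm:
  series: [0,0,0,0,0,0,0,0,0,0,0,0,0,0,0,0]
  gripper: 0.4

```text
time: 12.75
tool_pos: [0.4712, -0.3992, 0.0106]
tcp_rot: [-3.083, -0.601, 0.0]
wrist_force: [0.5, 0.2, -0.2]
width: 0.401
grip_force: 0.0
```

Call:
step_arm:
  series: [0,0,-0.01,0,0,0,-0.03,0,0,0,-0.07,0,0,0,-0.12,0,0,0,-0.17,0,0,0,-0.22,0,0,0,-0.25,0,0,0,-0.26,0]

```text
time: 13.75
tool_pos: [0.4725, -0.4003, 0.2757]
tcp_rot: [3.078, 0.6, 0.007]
wrist_force: [-0.2, -0.5, -0.1]
width: 0.404
grip_force: 0.0
```

```bash
python3 - <<'E'
from h import *
plan(.424,.332,.27);p,W=wrist();save(p,"w6.png")
for d in viewer.spot_point(p,"lid")[:2]: print(d,atz(p,d["point"],.006,W))
im=np.array(p["image"])[100:320,200:400,::-1];cv2.imwrite("pics/w6c.png",im)
E
```

```text
shift [ 0.23   -0.6969  0.0019] dist 0.734 at [ 0.4725 -0.4003  0.2757]
{'point': [282.9, 173.6], 'score': 0.94} [ 0.47146395 -0.40281167  0.006     ]
```

View pics/w6c.png

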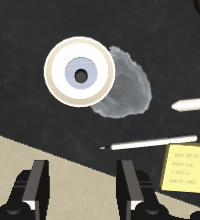

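The lid lies centred in the dish at crop (80,73). I return for the funnel.

Call:
step_arm:
  series: [0.016,-0.05,0,0,0.033,-0.1,0,0,0.05,-0.15,0,0,0.066,-0.2,0,0,0.083,-0.25,0,0,0.1,-0.3,0,0,0.115,-0.348,0,0,0.13,-0.395,0,0]
  gripper: 0.75

```text
time: 14.85
tool_pos: [0.4419, 0.0172, 0.2686]
tcp_rot: [-3.083, -0.6, 0.005]
wrist_force: [0.5, -0.3, -0.1]
width: 0.744
grip_force: 0.0
```

Call:
step_arm:
  series: [0.016,-0.05,0,0,0.033,-0.1,0,0,0.05,-0.15,0,0,0.066,-0.2,0,0,0.083,-0.25,0,0,0.095,-0.285,0,0,0.1,-0.302,0,0,0.1,-0.302,0,0]

```text
time: 15.85
tool_pos: [0.4221, 0.333, 0.2692]
tcp_rot: [3.082, 0.603, -0.004]
wrist_force: [0.5, -0.2, 0.3]
width: 0.752
grip_force: 0.0
```

```bash
python3 - <<'E'
from h import *
plan(.424,.332,.145);p,W=wrist();save(p,"w7.png")
print(proj(p,(.424,.332,.18),W))
for d in viewer.boxes_of(p,"funnel")[:2]: print(d)
E
```

```text
shift [0.0017 0.0015 0.1242] dist 0.124 at [0.4221 0.333  0.2692]
[284.84361671 215.85534461]
{'extent': [284.1, 204.9, 51.2, 68.4], 'score': 0.61}
```

View pics/w7.png

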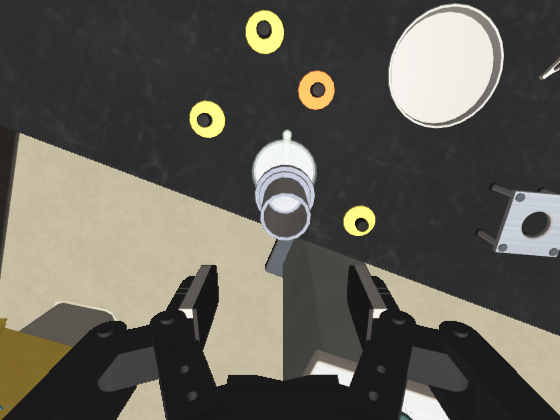

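The funnel's rim is centred at (285,215), as predicted for (0.424, 0.332). I descend and grip the tube.

Call:
step_arm:
  series: [0.001,0.001,0.03,0,0.002,0.001,0.06,0,0.002,0.001,0.085,0,0.002,0.001,0.105,0,0.002,0.001,0.12,0,0.002,0.001,0.124,0,0.002,0.001,0.124,0,0.002,0.001,0.124,0]

```text
time: 16.95
tool_pos: [0.4258, 0.3333, 0.1479]
tcp_rot: [-3.083, -0.6, -0.003]
wrist_force: [-0.1, 0.5, 0.7]
width: 0.752
grip_force: 0.0
```

Call:
step_arm:
  series: [0,0,0,0,0,0,0,0,0,0,0,0,0,0,0,0,0,0,0,0]
  gripper: 0
  newtons: 35

```text
time: 17.58
tool_pos: [0.4257, 0.3333, 0.1477]
tcp_rot: [-3.083, -0.601, -0.002]
wrist_force: [-0.7, -0.3, 6.3]
width: 0.466
grip_force: 35.5
```

Call:
step_arm:
  series: [0,0,-0.01,0,0,0,-0.03,0,0,0,-0.06,0,0,0,-0.09,0,0,0,-0.1,0,0,0,-0.1,0]

```text
time: 18.32
tool_pos: [0.4252, 0.333, 0.247]
tcp_rot: [-3.083, -0.601, -0.001]
wrist_force: [0.2, 0.1, -1.3]
width: 0.472
grip_force: 35.5
```

```bash
python3 - <<'E'
from h import *
plan(.462,-.1935,.12)
E
```

```text
shift [-0.1637  0.5019  0.1268] dist 0.543 at [0.4252 0.333  0.247 ]
```

Call:
step_arm:
  series: [-0.009,0.028,0,0,-0.025,0.075,0,0,-0.04,0.125,0,0,-0.057,0.175,0,0,-0.073,0.225,0,0,-0.09,0.275,0,0,-0.106,0.325,0,0,-0.122,0.375,0,0]

```text
time: 19.32
tool_pos: [0.4515, -0.0619, 0.2448]
tcp_rot: [-3.082, -0.6, 0.004]
wrist_force: [0.8, -0.6, -1.6]
width: 0.468
grip_force: 35.6
```

Call:
step_arm:
  series: [-0.015,0.045,0.02,0,-0.027,0.085,0.05,0,-0.035,0.11,0.08,0,-0.041,0.125,0.1,0,-0.041,0.126,0.11,0,-0.041,0.126,0.11,0,-0.041,0.126,0.11,0]

```text
time: 20.2
tool_pos: [0.4626, -0.192, 0.1374]
tcp_rot: [3.083, 0.602, 0.001]
wrist_force: [0.7, -0.6, 0.0]
width: 0.467
grip_force: 35.6
```

```bash
python3 - <<'E'
from h import *
plan(.462,-.1935,.036);p,W=wrist();save(p,"w8.png")
s=viewer.read_camera("side");a=cv2.resize(np.array(s["image"])[200:320,210:330,::-1],(420,420),interpolation=cv2.INTER_CUBIC)
cv2.imwrite("pics/w8c.png",np.hstack([cv2.resize(np.array(p["image"])[100:400,120:440,::-1],(370,420)),a]))
E
```

```text
shift [-0.0012  0.0011  0.1014] dist 0.101 at [ 0.4626 -0.192   0.1374]
```

View pics/w8c.png

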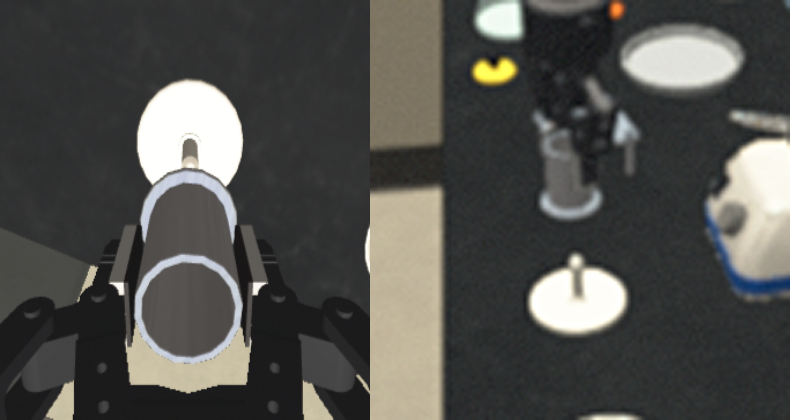

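The funnel is held upright above the peg and is in line with it in both views. I lower it.

Call:
step_arm:
  series: [-0.001,0.001,0.02,0,-0.001,0.001,0.045,0,-0.001,0.001,0.07,0,-0.001,0.001,0.085,0,-0.001,0.001,0.093,0,-0.001,0.001,0.098,0,-0.001,0.001,0.1,0,-0.001,0.001,0.1,0]

```text
time: 21.3
tool_pos: [0.4619, -0.1941, 0.0372]
tcp_rot: [3.083, 0.601, 0.001]
wrist_force: [0.8, -0.4, -1.4]
width: 0.466
grip_force: 35.6
```

Call:
step_arm:
  series: [0,0,0,0,0,0,0,0]

```text
time: 21.55
tool_pos: [0.4618, -0.1941, 0.0371]
tcp_rot: [3.083, 0.601, 0.001]
wrist_force: [0.7, -0.3, -1.2]
width: 0.469
grip_force: 35.6
```

Call:
step_arm:
  series: [0,0,0.001,0,0,0,0.001,0,0,0,0.001,0]

```text
time: 21.92
tool_pos: [0.4616, -0.194, 0.0358]
tcp_rot: [3.084, 0.601, 0.0]
wrist_force: [0.0, -0.5, -1.0]
width: 0.469
grip_force: 35.7
```

Call:
step_arm:
  series: [0,0,0.0005,0,0,0,0.0005,0,0,0,0.0005,0]

```text
time: 22.3
tool_pos: [0.4617, -0.194, 0.0357]
tcp_rot: [3.083, 0.601, 0.0]
wrist_force: [-2.2, 0.9, 6.1]
width: 0.463
grip_force: 36.1
```

Contact, at about 7 N. I release and rise.

Call:
step_arm:
  series: [0,0,0,0,0,0,0,0,0,0,0,0,0,0,0,0]
  gripper: 0.8

```text
time: 22.8
tool_pos: [0.4614, -0.1939, 0.0351]
tcp_rot: [-3.083, -0.601, 0.0]
wrist_force: [-0.7, -0.1, -1.1]
width: 0.796
grip_force: 0.0
```

Call:
step_arm:
  series: [0,0,-0.02,0,0,0,-0.05,0,0,0,-0.09,0,0,0,-0.13,0,0,0,-0.17,0,0,0,-0.2,0,0,0,-0.21,0,0,0,-0.21,0]

```text
time: 23.8
tool_pos: [0.4616, -0.194, 0.2453]
tcp_rot: [3.083, 0.601, 0.001]
wrist_force: [-0.1, -0.2, -0.3]
width: 0.803
grip_force: 0.0
```

```bash
python3 - <<'E'
from h import *
plan(.424,.332,.24);p,W=wrist();save(p,"w9.png")
t=viewer.read_camera("side")
im=cv2.resize(np.array(p["image"])[60:260,190:390,::-1],(400,400));a=cv2.resize(np.array(t["image"])[250:310,235:295,::-1],(400,400),interpolation=cv2.INTER_CUBIC)
cv2.imwrite("pics/w9c.png",np.hstack([im,a]))
E
```

```text
shift [ 0.1625 -0.5017  0.0051] dist 0.527 at [ 0.4616 -0.194   0.2453]
```

View pics/w9c.png

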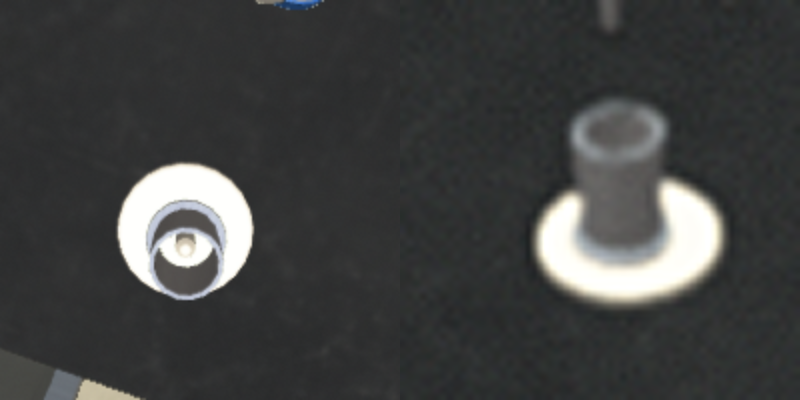

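The funnel stands upright over the peg with its flange on the disc. Next is the filter base.

Call:
step_arm:
  series: [0.016,-0.05,0,0,0.033,-0.1,0,0,0.049,-0.15,0,0,0.065,-0.2,0,0,0.081,-0.25,0,0,0.097,-0.3,0,0,0.114,-0.35,0,0,0.13,-0.4,0,0]
  gripper: 0.95

```text
time: 24.9
tool_pos: [0.4306, 0.2269, 0.2433]
tcp_rot: [3.083, 0.601, -0.004]
wrist_force: [1.4, -1.4, -0.4]
width: 0.952
grip_force: 0.0
```

Call:
step_arm:
  series: [0.014,-0.045,0,0,0.026,-0.08,0,0,0.032,-0.1,0,0,0.0325,-0.1015,0,0,0.0325,-0.1015,0,0,0.0325,-0.1015,0,0]

```text
time: 25.65
tool_pos: [0.4241, 0.3307, 0.2452]
tcp_rot: [3.084, 0.598, -0.0]
wrist_force: [-0.1, 0.3, -0.7]
width: 0.945
grip_force: 0.0
```

```bash
python3 - <<'E'
from h import *
plan(.424,.332,.1);p,W=wrist();save(p,"w10.png")
print(proj(p,(.424,.332,.12),W),proj(p,(.424,.332,.1),W))
for d in viewer.boxes_of(p,"filter_base")[:2]+viewer.spot_point(p,"filter_base")[:2]: print(d)
cv2.imwrite("pics/w10c.png",cv2.resize(np.array(p["image"])[80:280,180:380,::-1],(600,600)))
E
```

```text
shift [ 0.0004 -0.0013  0.1452] dist 0.145 at [0.4241 0.3307 0.2452]
[281.36106268 203.64203404] [281.42163124 197.3957764 ]
{'extent': [282.2, 203.9, 63.7, 63.7], 'score': 0.91}
{'point': [279.6, 197.3], 'score': 0.74}
```

View pics/w10c.png

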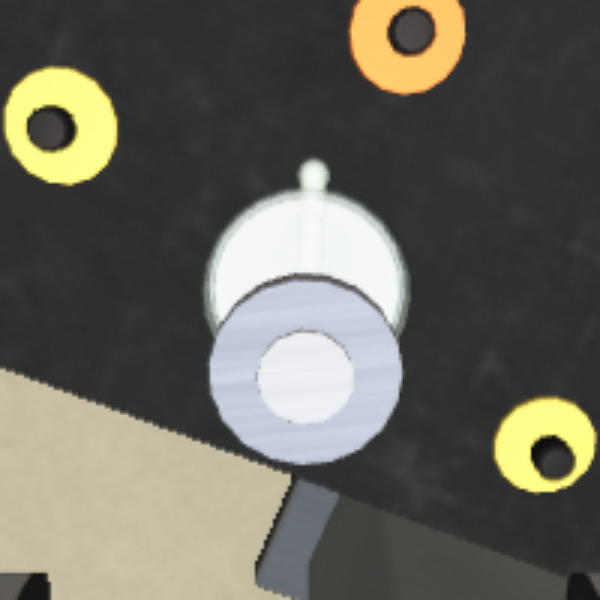

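The base flange is centred at (282,203), where predicted. I descend and grip the flange.

Call:
step_arm:
  series: [0,-0.001,0.03,0,0,-0.001,0.065,0,0,-0.001,0.1,0,0,-0.001,0.125,0,0,-0.001,0.138,0,0,-0.001,0.145,0,0,-0.001,0.145,0,0,-0.001,0.145,0]

```text
time: 26.8
tool_pos: [0.4243, 0.3334, 0.1015]
tcp_rot: [-3.083, -0.6, -0.003]
wrist_force: [1.4, -0.1, 0.3]
width: 0.948
grip_force: 0.0
```

Call:
step_arm:
  series: [0,0,0,0,0,0,0,0]

```text
time: 27.05
tool_pos: [0.4238, 0.3331, 0.1008]
tcp_rot: [-3.083, -0.601, -0.001]
wrist_force: [0.0, 0.1, 0.6]
width: 0.954
grip_force: 0.0
```

```bash
python3 - <<'E'
from h import *
plan(.424,.332,.1)
E
```

```text
shift [-0.0002  0.0011  0.0008] dist 0.001 at [0.4238 0.3331 0.1008]
```

Call:
step_arm:
  series: [0,0.001,0.001,0,0,0.001,0.001,0,0,0.001,0.001,0,0,0.001,0.001,0,0,0.001,0.001,0,0,0.001,0.001,0]
  gripper: 0
  newtons: 45

```text
time: 27.8
tool_pos: [0.4243, 0.332, 0.0997]
tcp_rot: [-3.083, -0.601, -0.001]
wrist_force: [1.0, -1.6, 4.9]
width: 0.652
grip_force: 48.3
```

Call:
step_arm:
  series: [0,0,-0.01,0,0,0,-0.025,0,0,0,-0.045,0,0,0,-0.07,0,0,0,-0.1,0,0,0,-0.11,0,0,0,-0.11,0]

```text
time: 28.68
tool_pos: [0.4242, 0.3322, 0.2101]
tcp_rot: [-3.083, -0.601, -0.002]
wrist_force: [0.5, -0.3, -1.8]
width: 0.652
grip_force: 48.2
```

```bash
python3 - <<'E'
from h import *
plan(.486,.022,.21)
p,W=wrist();print([ (d["point"],atz(p,d["point"],.05,W)) for d in viewer.spot_point(p,"hole_stand")[:1]])
E
```

```text
shift [-5.920e-02  3.107e-01 -2.000e-04] dist 0.316 at [0.4242 0.3322 0.2101]
[([540.2, 226.7], array([0.49144654, 0.07297585, 0.05      ]))]
```

Call:
step_arm:
  series: [-0.005,0.03,0,0,-0.015,0.08,0,0,-0.025,0.13,0,0,-0.035,0.18,0,0,-0.044,0.23,0,0,-0.052,0.275,0,0,-0.058,0.305,0,0,-0.059,0.311,0,0]

```text
time: 29.78
tool_pos: [0.4852, 0.0199, 0.2077]
tcp_rot: [-3.084, -0.596, 0.004]
wrist_force: [-0.1, 0.0, -1.2]
width: 0.649
grip_force: 48.3
```

Call:
step_arm:
  series: [0,0,0.03,0,0,0,0.06,0,0,0,0.075,0,0,0,0.075,0,0,0,0.075,0,0,0,0.075,0]

```text
time: 30.52
tool_pos: [0.4871, 0.0217, 0.1357]
tcp_rot: [3.083, 0.601, 0.004]
wrist_force: [0.4, 0.7, -1.7]
width: 0.65
grip_force: 48.3
```

```bash
python3 - <<'E'
from h import *
plan(.486,.022,.13);p,W=wrist();save(p,"w11.png")
print("hole pred",proj(p,(.486,.022,.05),W))
s=viewer.read_camera("side")
# plate corners refine from the top camera
t=viewer.read_camera("top");print("top hole pred",proj(t,(.486,.022,.05)))
im=cv2.resize(np.array(p["image"])[60:360,150:410,::-1],(520,600));a=cv2.resize(np.array(s["image"])[200:260,245:273,::-1],(280,600),interpolation=cv2.INTER_CUBIC)
cv2.imwrite("pics/w11c.png",np.hstack([im,a]))
E
```

```text
shift [-0.0009 -0.0007  0.0057] dist 0.006 at [0.4871 0.0217 0.1357]
hole pred [281.84144224 220.65957816]
top hole pred [287.45731809 237.30104167]
```

View pics/w11c.png

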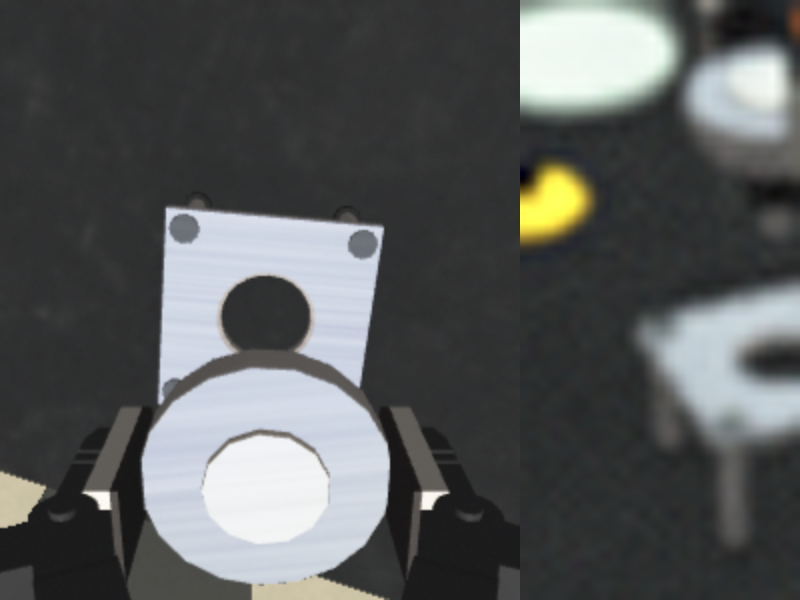

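```bash
python3 - <<'E'
from h import *
p,W=wrist();T=tool()
for h in(.0199,.02,.023):print(h,proj(p,T[:3,3]+[0,0,h],W))
c=T[:3,3]+[0,0,.02]
hole=atz(p,(282.5,218),.05,W);print("hole",hole)
# ellipse fits: flange outline
im=cv2.cvtColor(np.array(p["image"]),cv2.COLOR_RGB2HSV)
m=cv2.inRange(im,(0,0,190),(180,60,255));m[:242]=0
n,L,st,ce=cv2.connectedComponentsWithStats(m);i=L[275,282];print(st[i])
cs,_=cv2.findContours((L==i).astype(np.uint8),cv2.RETR_EXTERNAL,cv2.CHAIN_APPROX_NONE);e=cv2.fitEllipse(max(cs,key=cv2.contourArea));print(e)
print("base",atz(p,e[0],T[2,3]+.02,W),T[:3,3])
g=np.array(p["image"]).min(2)[195:232,255:310];m2=(g<110).astype(np.uint8)
cs,_=cv2.findContours(m2,cv2.RETR_EXTERNAL,cv2.CHAIN_APPROX_NONE);c=max(cs,key=cv2.contourArea)[:,0]+[255,195];c=c[c[:,1]<230]
e=cv2.fitEllipse(c);print(e,atz(p,e[0],.05,W))
E
```

```text
0.0199 [283.14827421 298.97731519]
0.02 [283.14885999 299.1049175 ]
0.023 [283.16679967 303.01278593]
hole [0.48780779 0.02225234 0.05      ]
[     0      0    560    420 207052]
((292.19287109375, 201.87905883789062), (484.9390869140625, 646.58740234375), 94.22232055664062)
base [0.53078041 0.03545335 0.15501819] [0.48647363 0.02147475 0.13501819]
((282.52886962890625, 217.66807556152344), (40.643341064453125, 43.67136001586914), 88.6921615600586) [0.48806784 0.02233365 0.05      ]
```

Relative to the base, the hole is about 1 mm ahead along tool x. I correct for that and lower.

Call:
step_arm:
  series: [0.001,0,0.015,0,0.001,0,0.03,0,0.001,0,0.045,0,0.001,0,0.055,0,0.001,0,0.065,0,0.001,0,0.073,0,0.001,0,0.078,0,0.001,0,0.078,0]

```text
time: 31.72
tool_pos: [0.4867, 0.0219, 0.056]
tcp_rot: [-3.084, -0.601, 0.001]
wrist_force: [-0.1, 0.2, -1.5]
width: 0.654
grip_force: 48.3
```

Call:
step_arm:
  series: [0,0,0.002,0,0,0,0.003,0,0,0,0.004,0,0,0,0.004,0]

```text
time: 32.22
tool_pos: [0.4869, 0.0219, 0.0523]
tcp_rot: [-3.084, -0.601, -0.0]
wrist_force: [-0.2, -0.0, -1.3]
width: 0.655
grip_force: 48.3
```

Call:
step_arm:
  series: [0,0,0.0005,0,0,0,0.001,0,0,0,0.0015,0,0,0,0.0015,0]

```text
time: 32.72
tool_pos: [0.4868, 0.0218, 0.0507]
tcp_rot: [-3.084, -0.601, 0.0]
wrist_force: [0.1, -0.1, -1.9]
width: 0.652
grip_force: 48.3
```

Call:
step_arm:
  series: [0,0,0.0005,0,0,0,0.001,0,0,0,0.001,0]

```text
time: 33.1
tool_pos: [0.4869, 0.0219, 0.0498]
tcp_rot: [-3.084, -0.601, 0.0]
wrist_force: [-0.3, -0.7, -2.2]
width: 0.65
grip_force: 48.3
```

Call:
step_arm:
  series: [0,0,0.0005,0,0,0,0.001,0,0,0,0.001,0]

```text
time: 33.48
tool_pos: [0.4869, 0.0219, 0.0497]
tcp_rot: [-3.084, -0.601, 0.0]
wrist_force: [-4.4, -1.0, 6.7]
width: 0.654
grip_force: 49.1
```

Call:
step_arm:
  series: [0,0,0.0005,0,0,0,0.001,0,0,0,0.001,0]

```text
time: 33.85
tool_pos: [0.487, 0.0219, 0.0496]
tcp_rot: [-3.084, -0.601, 0.001]
wrist_force: [-7.3, -0.1, 14.1]
width: 0.652
grip_force: 49.7
```

The base is seated, at 14 N. I ease off and release.

Call:
step_arm:
  series: [0,0,-0.0015,0,0,0,-0.0015,0]

```text
time: 34.1
tool_pos: [0.4874, 0.0219, 0.0497]
tcp_rot: [3.083, 0.601, 0.001]
wrist_force: [-1.9, -0.1, 4.1]
width: 0.652
grip_force: 48.8
```

Call:
step_arm:
  series: [0,0,0,0,0,0,0,0,0,0,0,0,0,0,0,0]
  gripper: 0.95

```text
time: 34.6
tool_pos: [0.4868, 0.0219, 0.0491]
tcp_rot: [-3.084, -0.601, 0.0]
wrist_force: [-0.5, -0.8, 0.1]
width: 0.953
grip_force: 0.0
```

Call:
step_arm:
  series: [0,0,-0.015,0,0,0,-0.04,0,0,0,-0.08,0,0,0,-0.12,0,0,0,-0.15,0,0,0,-0.16,0,0,0,-0.16,0]

```text
time: 35.48
tool_pos: [0.4872, 0.0219, 0.21]
tcp_rot: [3.083, 0.601, 0.002]
wrist_force: [0.2, 0.3, -0.6]
width: 0.95
grip_force: 0.0
```

```bash
python3 - <<'E'
from h import *
plan(.424,.332,.21);p,W=wrist();save(p,"w12.png")
s=viewer.read_camera("side")
for l in("filter_base","funnel","lid"):
    for q,w in((p,W),(s,None)): print(l,[(d["point"],round(d["score"],2),atz(q,d["point"],dict(filter_base=.05,funnel=.008,lid=.006)[l],w)) for d in viewer.spot_point(q,l)[:2]])
im=cv2.resize(np.array(p["image"])[90:290,180:380,::-1],(400,400));a=cv2.resize(np.array(s["image"])[210:260,245:295,::-1],(400,400),interpolation=cv2.INTER_CUBIC)
cv2.imwrite("pics/w12c.png",np.hstack([im,a]))
E
```

```text
shift [ 5.780e-02 -3.112e-01 -1.000e-04] dist 0.317 at [0.4872 0.0219 0.21  ]
filter_base [([280.7, 196.1], 0.86, array([0.48436971, 0.02287212, 0.05      ]))]
filter_base [([271.8, 233.2], 0.56, array([0.49044279, 0.03597503, 0.05      ]))]
funnel [([438.1, 268.8], 0.66, array([ 0.4597722 , -0.19577194,  0.008     ]))]
funnel [([270.4, 283.5], 0.81, array([ 0.46714586, -0.18752964,  0.008     ]))]
lid [([3.9, 26.3], 0.81, array([0.5306373 , 0.33131898, 0.006     ])), ([98.6, 189.1], 0.63, array([0.40285   , 0.21308831, 0.006     ]))]
lid [([278.9, 331.3], 0.67, array([ 0.47463732, -0.39272063,  0.006     ])), ([242.8, 222.1], 0.62, array([0.3904959 , 0.19906311, 0.006     ]))]
```

View pics/w12c.png

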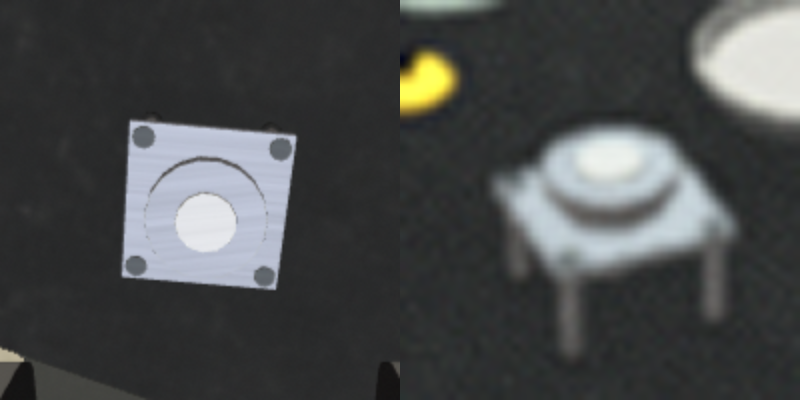

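The base sits level on the plate in both views. Now the flask, measured by numbers only, since my 14 pictures are used.

Call:
step_arm:
  series: [0.009,-0.05,0,0,0.018,-0.1,0,0,0.028,-0.15,0,0,0.037,-0.2,0,0,0.046,-0.25,0,0,0.054,-0.29,0,0,0.058,-0.311,0,0,0.058,-0.311,0,0]

```text
time: 36.88
tool_pos: [0.4236, 0.3326, 0.2089]
tcp_rot: [3.082, 0.604, -0.001]
wrist_force: [-0.7, 0.6, -0.1]
width: 0.947
grip_force: 0.0
```

Call:
step_arm:
  series: [0,0,0,0,0,0,0,0]

```text
time: 37.12
tool_pos: [0.4243, 0.3307, 0.2092]
tcp_rot: [3.084, 0.598, -0.0]
wrist_force: [-0.5, -0.5, -0.3]
width: 0.949
grip_force: 0.0
```

```bash
python3 - <<'E'
from h import *
np.set_printoptions(precision=4,suppress=True)
plan(.424,.332,.072)
p,W=wrist()
for d in viewer.boxes_of(p,"flask")[:2]+viewer.spot_point(p,"flask")[:2]: print(d)
print("pt",[atz(p,d["point"],0,W) for d in viewer.spot_point(p,"flask")[:1]])
c=np.array([.424,.332]);th=np.linspace(0,6.28,60)
P=[proj(p,(c[0]+.042*np.cos(a),c[1]+.042*np.sin(a),0),W) for a in th]+[proj(p,(c[0]+.02*np.cos(a),c[1]+.02*np.sin(a),.1),W) for a in th]
P=np.array(P);print("foot",P[:60].min(0),P[:60].max(0),"rim",P[60:].min(0),P[60:].max(0))
h=np.radians(22);print("armtip",proj(p,(c[0]+.058*np.cos(h),c[1]+.058*np.sin(h),.066),W))
t=viewer.read_camera("top")
for d in viewer.spot_point(t,"flask")[:1]: print("top",d,atz(t,d["point"],0))
E
```

```text
shift [ 0.0003 -0.0014  0.1372] dist 0.137 at [0.4243 0.3307 0.2092]
{'extent': [282.2, 187.1, 79.8, 97.9], 'score': 0.89}
{'point': [283.3, 184.2], 'score': 0.75}
pt [array([0.4223, 0.3291, 0.    ])]
foot [244.776  144.7248] [318.2479 216.5427] rim [257.514  186.4101] [304.9475 231.4298]
armtip [281.2199 135.3013]
top {'point': [183.5, 260.7], 'score': 0.61} [0.4199 0.336  0.    ]
```

The flask is at (0.424, 0.332) as before, with its arm along tool x. I descend to the neck and grip gently.

Call:
step_arm:
  series: [0,0,0.03,0,0,-0.001,0.06,0,0,-0.001,0.09,0,0,-0.001,0.115,0,0,-0.001,0.13,0,0,-0.001,0.136,0,0,-0.001,0.136,0,0,-0.001,0.136,0]

```text
time: 38.42
tool_pos: [0.4243, 0.3334, 0.0744]
tcp_rot: [-3.083, -0.601, -0.003]
wrist_force: [0.2, -0.1, 0.4]
width: 0.951
grip_force: 0.0
```

Call:
step_arm:
  series: [0,0,0,0,0,0,0,0,0,0,0,0,0,0,0,0,0,0,0,0,0,0,0,0,0,0,0,0]
  gripper: 0
  newtons: 45

```text
time: 39.3
tool_pos: [0.424, 0.3329, 0.0739]
tcp_rot: [-3.083, -0.601, -0.001]
wrist_force: [0.8, -1.4, 5.9]
width: 0.453
grip_force: 45.5
```

Call:
step_arm:
  series: [0,0,-0.005,0,0,0,-0.015,0,0,0,-0.03,0,0,0,-0.05,0,0,0,-0.06,0,0,0,-0.06,0]

```text
time: 40.05
tool_pos: [0.4243, 0.3334, 0.1347]
tcp_rot: [-3.082, -0.601, -0.004]
wrist_force: [-0.3, 0.2, -2.9]
width: 0.45
grip_force: 45.7
```

```bash
python3 - <<'E'
from h import *
np.set_printoptions(precision=4,suppress=True)
plan(.606,.204,.14)
for c in("top","side"):
    p=viewer.read_camera(c);T=tool()
    for l in("flask","tray","wash_bottle"):
        print(c,l,[(d["point"],round(d["score"],2),atz(p,d["point"],T[2,3]-.072 if l=="flask" else 0)) for d in viewer.spot_point(p,l)[:1]])
E
```

```text
shift [ 0.1198  0.1882 -0.0051] dist 0.223 at [0.4243 0.3334 0.1347]
top flask [([178.4, 258.7], 0.94, array([0.426 , 0.3359, 0.0616]))]
top tray [([225.1, 199.8], 0.59, array([0.6041, 0.2117, 0.    ]))]
top wash_bottle [([166.1, 179.9], 0.66, array([0.6674, 0.3944, 0.    ]))]
side flask [([248.5, 191.7], 0.8, array([0.4204, 0.3451, 0.0603]))]
side tray [([298.7, 221.8], 0.63, array([0.6039, 0.1827, 0.    ]))]
side wash_bottle [([269.7, 281.3], 0.59, array([ 0.4663, -0.1663,  0.    ]))]
```

Call:
step_arm:
  series: [0.008,0.013,0,0,0.026,0.04,0,0,0.045,0.07,0,0,0.064,0.1,0,0,0.083,0.13,0,0,0.1,0.158,0,0,0.115,0.18,0,0,0.119,0.187,0,0]

```text
time: 41.45
tool_pos: [0.6057, 0.2028, 0.1332]
tcp_rot: [3.084, 0.598, 0.001]
wrist_force: [0.2, 0.1, -1.9]
width: 0.453
grip_force: 46.0
```

Call:
step_arm:
  series: [0,0,0,0,0,0,0,0]

```text
time: 41.7
tool_pos: [0.6031, 0.2047, 0.133]
tcp_rot: [-3.083, -0.602, 0.002]
wrist_force: [-0.3, -0.5, -3.0]
width: 0.45
grip_force: 46.0
```

```bash
python3 - <<'E'
from h import *
np.set_printoptions(precision=4,suppress=True)
plan(.605,.2045,.077);p,W=wrist()
for l in("tray","flask"): print(l,[(d["extent"],d["score"]) for d in viewer.boxes_of(p,l)[:1]],[(d["point"],atz(p,d["point"],0,W)) for d in viewer.spot_point(p,l)[:1]])
th=np.linspace(0,6.28,80)
P=np.array([proj(p,(.605+.066*np.cos(a),.2045+.066*np.sin(a),.014),W) for a in th]);print(P.min(0),P.max(0))
im=np.array(p["image"])
hsv=cv2.cvtColor(im,cv2.COLOR_RGB2HSV);m=cv2.inRange(hsv,(0,0,130),(180,60,255))
y0=int(P[:,1].min());x0=int(P[:,0].mean())
print("col",[int(v) for v in im[max(y0-12,0):y0+16:2,x0].mean(1)])
for r in(y0+40,y0+60): 
    w=np.where(m[r,130:450])[0]+130;print(r,w.min(),w.max(), "pred",[np.round(np.sort(P[np.argsort(abs(P[:,1]-r))[:4],0]),0)])
E
```

```text
shift [0.0018 0.001  0.056 ] dist 0.056 at [0.6031 0.2047 0.133 ]
tray [([285.8, 184.3, 149.5, 121.6], 0.76)] []
flask [([283.6, 256.4, 120.3, 184.8], 0.75)] [([284.2, 226.0], array([0.5812, 0.1945, 0.    ]))]
[208.068  125.8955] [359.9763 271.2996]
col [43, 42, 42, 43, 41, 40, 162, 235, 115, 224, 241, 241, 241, 241]
165 217 351 pred [array([216., 219., 348., 351.])]
185 210 445 pred [array([209., 210., 358., 359.])]
```

The tray's outline agrees with the prediction to a pixel. I lower the flask.

Call:
step_arm:
  series: [0.002,0.001,0.015,0,0.002,0.001,0.03,0,0.002,0.001,0.042,0,0.002,0.001,0.049,0,0.002,0.001,0.052,0,0.002,0.001,0.053,0,0.002,0.001,0.053,0]

```text
time: 42.82
tool_pos: [0.6066, 0.2041, 0.0808]
tcp_rot: [-3.084, -0.601, -0.001]
wrist_force: [0.7, -0.0, -3.2]
width: 0.448
grip_force: 46.0
```

Call:
step_arm:
  series: [0,0,0.001,0,0,0,0.0015,0,0,0,0.002,0,0,0,0.002,0]

```text
time: 43.32
tool_pos: [0.6062, 0.204, 0.0783]
tcp_rot: [-3.084, -0.601, 0.0]
wrist_force: [0.2, 0.3, -3.9]
width: 0.448
grip_force: 46.0
```

Call:
step_arm:
  series: [0,0,0.0005,0,0,0,0.001,0,0,0,0.001,0]

```text
time: 43.7
tool_pos: [0.6062, 0.204, 0.0772]
tcp_rot: [-3.084, -0.601, 0.0]
wrist_force: [0.5, 0.1, -4.0]
width: 0.449
grip_force: 46.0
```

Call:
step_arm:
  series: [0,0,0.0005,0,0,0,0.001,0,0,0,0.001,0]

```text
time: 44.08
tool_pos: [0.6065, 0.204, 0.077]
tcp_rot: [-3.084, -0.601, -0.001]
wrist_force: [-0.9, -2.4, 2.0]
width: 0.448
grip_force: 46.3
```

Call:
step_arm:
  series: [0,0,0.0005,0,0,0,0.0005,0,0,0,0.0005,0]

```text
time: 44.45
tool_pos: [0.6067, 0.204, 0.077]
tcp_rot: [-3.084, -0.601, -0.001]
wrist_force: [-2.1, -1.2, 5.3]
width: 0.451
grip_force: 46.6
```

The flask is seated. I release and rise.

Call:
step_arm:
  series: [0,0,0,0,0,0,0,0,0,0,0,0,0,0,0,0,0,0,0,0]
  gripper: 0.95

```text
time: 45.08
tool_pos: [0.6062, 0.204, 0.0757]
tcp_rot: [-3.084, -0.601, 0.0]
wrist_force: [0.8, -0.0, -0.3]
width: 0.945
grip_force: 0.0
```

Call:
step_arm:
  series: [0,0,-0.02,0,0,0,-0.05,0,0,0,-0.09,0,0,0,-0.13,0,0,0,-0.16,0,0,0,-0.18,0,0,0,-0.18,0,0,0,-0.18,0]

```text
time: 46.08
tool_pos: [0.6055, 0.2038, 0.2544]
tcp_rot: [3.083, 0.601, -0.003]
wrist_force: [1.1, 0.5, 0.6]
width: 0.947
grip_force: 0.0
```

```bash
python3 - <<'E'
from h import *
np.set_printoptions(precision=4,suppress=True)
p,W=wrist();s=viewer.read_camera("side");t=viewer.read_camera("top")
Z=dict(lid=.006,funnel=.008,filter_base=.05,flask=.003,wash_bottle=0,beaker=0)
for n,q,w in(("w",p,W),("s",s,None),("t",t,None)):
    for l in Z: print(n,l,[(np.round(d["point"]),round(d["score"],2),atz(q,d["point"],Z[l],w)) for d in viewer.spot_point(q,l)[:1]])
print("flask boxes",viewer.boxes_of(s,"flask")[:1],proj(s,(.606,.204,.003)),proj(s,(.606,.204,.103)),proj(t,(.606,.204,.003)))
E
```

```text
w lid [(array([165., 188.]), 0.91, array([0.5333, 0.3373, 0.006 ]))]
w funnel []
w filter_base [(array([376., 317.]), 0.96, array([0.4843, 0.0229, 0.05  ]))]
w flask []
w wash_bottle []
w beaker []
s lid [(array([283., 194.]), 0.63, array([0.5645, 0.409 , 0.006 ]))]
s funnel [(array([271., 237.]), 0.72, array([0.4907, 0.0796, 0.008 ]))]
s filter_base [(array([272., 237.]), 0.53, array([0.4895, 0.0109, 0.05  ]))]
s flask [(array([296., 217.]), 0.81, array([0.5973, 0.216 , 0.003 ]))]
s wash_bottle [(array([305., 196.]), 0.68, array([0.6598, 0.3906, 0.    ]))]
s beaker [(array([342., 305.]), 0.68, array([ 0.6677, -0.3037,  0.    ]))]
t lid [(array([429., 244.]), 0.73, array([ 0.466 , -0.4001,  0.006 ]))]
t funnel [(array([363., 247.]), 0.52, array([ 0.4588, -0.2025,  0.008 ]))]
t filter_base [(array([288., 239.]), 0.57, array([0.4822, 0.0199, 0.05  ]))]
t flask [(array([228., 201.]), 0.52, array([0.5987, 0.203 , 0.003 ]))]
t wash_bottle [(array([168., 178.]), 0.65, array([0.6733, 0.3871, 0.    ]))]
t beaker [(array([395., 183.]), 0.94, array([ 0.6509, -0.3079,  0.    ]))]
flask boxes [{'extent': [298.8, 211.1, 27.0, 36.1], 'score': 0.75}] [298.5104 218.296 ] [298.4142 195.4321] [227.4938 199.0294]
```

All four parts show at their places, and the robot is clear of everything. I hand in.

```bash
python3 -c "
from h import *
print(job.finish_job())"
```

```text
the job is handed in; nothing more can be done
None
```

I put the lid in the dish, the funnel over the peg, the filter base in the stand and the flask in the tray, with all four released, and handed the job in after about 46 s; no verdict came back, and I checked the flask's final position by measurement only, since my 14 pictures were used up.

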